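Transfer turned parts to the gauge rack in reverse order

TASK

Four turned brass parts stand in a row on the pins of the wooden lathe rack. Move them all to the empty aluminium gauge rack in reverse order: the part now at the left end of its row (seen from the robot) goes to the right end of the gauge rack, the next one beside it, and so on, one on each seat with its bore over the pin, upright the same way up and flat on the seat. Do not tip any part over, and do not shift the scanner or the pen tray.

Things in the scene. Friction and masses are not known exactly. Their poses are not given: they have to be found in the camera images.
- ring_mid (a point): Thick plain ring, outer diameter 54, height 28: the lowest part, no step or groove. Turned brass, upright through-bore of diameter 26, 0.2 to 0.5 kg, loose. The point is on its axis, half-way up (14 above its underside); z is up along the axis.
- collar_mid (a point): Collar with a groove round its waist, outer diameter 48, height 44: two lands of diameter 48, each 16 high, and between them a groove of diameter 38, 12 high. Turned brass, upright through-bore of diameter 26, 0.2 to 0.5 kg, loose. The point is on its axis, half-way up (22 above its underside); z is up along the axis.
- sleeve_mid (a point): Plain straight sleeve, the slimmest part, outer diameter 38, height 52. Turned brass, upright through-bore of diameter 26, 0.2 to 0.5 kg, loose. The point is on its axis, half-way up (26 above its underside); z is up along the axis.
- bush_mid (a point): Flanged bush, the tallest part, height 62: a flange of diameter 54, 8 thick, at its foot, above it a straight neck of diameter 38; grip the neck, with the fingertips clear of the flange. Turned brass, upright through-bore of diameter 26, 0.2 to 0.5 kg, loose. The point is on its axis, half-way up (31 above its underside); z is up along the axis.
- ring_seat: The fixed black seat of the wooden rack on which the ring stands at the start: a round seat of diameter 42 standing 18 above the base, with a locating pin of diameter 10 that stands 10 above the seat's top. Origin: centre of the seat's underside, 12 above the work surface; the seat's top is 18 above the origin.
- collar_seat: The fixed black seat of the wooden rack on which the collar stands at the start: a round seat of diameter 42 standing 18 above the base, with a locating pin of diameter 10 that stands 10 above the seat's top. Origin: centre of the seat's underside, 12 above the work surface; the seat's top is 18 above the origin.
- sleeve_seat: The fixed black seat of the wooden rack on which the sleeve stands at the start: a round seat of diameter 42 standing 18 above the base, with a locating pin of diameter 10 that stands 10 above the seat's top. Origin: centre of the seat's underside, 12 above the work surface; the seat's top is 18 above the origin.
- bush_seat: The fixed black seat of the wooden rack on which the bush stands at the start: a round seat of diameter 42 standing 18 above the base, with a locating pin of diameter 10 that stands 10 above the seat's top. Origin: centre of the seat's underside, 12 above the work surface; the seat's top is 18 above the origin.
- lathe_rack: The full rack: fixed wooden base 66 (x) by 310 (y) by 12 high, with the four black seats in a row along its y axis at y = -120, -40, 40 and 120. Origin: centre of its underside, on the work surface; x points away from the robot, y to the robot's left, z up (turned by at most 0.2 rad).
- gauge_rack: The empty rack: fixed aluminium base 66 (x) by 310 (y) by 12 high, with four grey seats like the black ones, centres at x = 0, y = -120, -40, 40 and 120; seat tops 30 and pin tops 40 above the work surface. Origin: centre of its underside, on the work surface; x points away from the robot, y to its left (turned by at most 0.2 rad). Either rack may be the nearer one.
- scanner: Bystander: black barcode scanner on a round foot, 90 across, 130 high, loose, to the right of the racks. Origin: centre of its underside.
- pen_tray: Bystander: black pen tray 100 by 160, 50 high, a red marker standing in it up to 130, loose, to the left of the racks. Origin: centre of its underside.
Not all that is in view belongs to the job. What is shaped like the part that bears bush_mid but purple is not meant. Leave any red look-alike of the part that bears collar_mid alone.

How it is judged:
By the outcome, as a careful person would: the job done as asked, in the order asked, and still so for the second after the job is handed in, with the robot touching nothing.
It also fails if it takes over 96 s, if anything falls off the work surface, if the arm or the gripper's body presses on something with over 40 N, if the wrist force passes 120 N, or if a joint passes its speed limit or range.

ROBOT

A 6-joint arm with a two-finger parallel gripper is mounted at the origin on the work surface. World frame = base frame: x ahead of the robot, y to its left, z up, the work surface at z = 0. Lengths are in m, angles in rad, forces in N, time in s.
With the tool pointing down it reaches from about 0.425 to 1.125 m from the base axis. Payload 14.9 kg.
Tool frame: the origin (TCP) lies between the finger pads; the fingertips stand 17 mm ahead of it and the grasp point (between the pads) lies 2 mm behind it; z points along the fingers, y is the line along which they close (so a half turn about z gives the same grasp; the last joint's range is limited). The gripper opens to 91 mm and grips with 3 to 60 N. Pads are 32 mm wide; open, the fingers measure 118 mm over their backs; the gripper's body (76 mm by 178 mm) begins 60 mm behind the grasp point.
Start: joints at [1.259, 0.379, 1.734, -0, 1.028, -0.033], TCP at [0.193, 0.673, 0.231] pointing down, gripper open.
Joint ranges: [-2.77, 2.77], [-0.74, 2.19], [0, 2.66], [-1.06, 4.2], [0.31, 2.87], [-3.08, 3.08]. Speed limits (rad/s): [1.89, 1.89, 2.39, 3.14, 3.14, 3.14].

INTERFACE

Orientations are given as a unit quaternion [w, x, y, z].
In Python, from workcell import manip, sensors, read_camera, boxes_of, regions_of, landmark_of gives the robot as it stands. Calls block until the motion is done:
- manip.move_to(position, orientation): joint-space move of the TCP to a pose.
- manip.line_to(position, rotation=None, velocity=0.15): straight line of the TCP; rotation=None keeps the orientation; velocity is the mean speed in m/s.
- manip.move_j(angles): joint-space move.
- manip.command_gripper(opening, grasp_force=None): finger opening in m; grasp_force is the grip in N (None keeps the last); returns when the fingers have stopped.
- manip.pause(seconds).
- manip.solve_ik(position, orientation): joint angles nearest the present ones, or None.
- sensors.state(): the state.
- read_camera(name): name is "scene" or "side" or "wrist"; returns a dict with "pixels" (400x640x3 uint8, red, green, blue), "fx", "fy", "cx", "cy" (pixels), "rvec" (rotation vector, rad) and "tvec" (3), from world to camera coordinates, as OpenCV has them. Camera axes: x right, y down, z forward; pixel columns grow to the right and rows downward; lengths in m; the calibration is good to about 2 mm. A picture is of the moment at which its call begins. There is no depth.
A pose or a line that the arm cannot do raises manip.PlanningError and nothing moves.
- manip.sign_off(): hands the job in; it is judged then, once.
Trained networks look in a picture, given as the dict that the camera call returned (one of the last four; its "shot" number tells which), for a name from the list of things; names that differ only in an ending like _2 or _b are one class to them, and where a whole thing is asked for, a point or a joint stands for the part that bears it (a point fixed in the world has none). Each returns a list of dicts, best first, with "p" (0 to 1); they miss things now and then, are a little off and sometimes report something else, mostly with a low value. They report only what shows in the picture. A call takes as long as a camera call. They do not tell look-alikes from the thing itself.
- boxes_of(name, picture): "extent" ([left, top, width, height] in pixels, round what is visible of it).
- regions_of(name, picture): "mask" (400x640 bool, what is visible of it) and "extent" ([left, top, width, height] in pixels, round what is visible of it).
- landmark_of(name, picture): "location" ([row, column] in pixels: a listed point, or the origin of a listed thing).
The state is a dict: "t": time; "joints": joint angles; "joint_velocities": joint speeds; "joint_efforts": joint torques, N m; "eef_pos": TCP position; "ee_rot": TCP orientation; "wrist_force": force on the tool from outside, world axes, zero at the start; "torque": the same for the moment, N m; "width": finger opening in m; "gripper_force": force on a finger pad.
Only numpy, scipy, OpenCV 4.12 (cv2) and the standard library are available. Lean on these libraries where they do the work, as an engineer would, in place of code of your own. Each camera call takes 0.05 s, during which the arm holds its last target. There are 200 camera calls.

## Working session

There is one attempt and no reset: what is moved stays moved. The work goes in short steps, each a Python script; the robot and the scene stay as the last script left them, time stands still between calls to the robot, and variables do not carry over. Pictures are saved under pics/ and viewed, at most 14 in all, crops included, and the job is handed in when it is done.

```bash
mkdir -p pics; ls; cat > h.py <<'E'
import numpy as np, cv2
from workcell import manip, sensors, read_camera, boxes_of, regions_of, landmark_of
def save(p,n): cv2.imwrite(f'pics/{n}.png',cv2.cvtColor(p["pixels"],cv2.COLOR_RGB2BGR))
def cam(p):
    R=cv2.Rodrigues(np.array(p["rvec"],float))[0]; return R,np.array(p["tvec"],float).ravel()
def back(p,rc,z):
    R,t=cam(p); d=R.T@np.array([(rc[1]-p["cx"])/p["fx"],(rc[0]-p["cy"])/p["fy"],1]); o=-R.T@t
    return o+d*(z-o[2])/d[2]
def proj(p,P):
    R,t=cam(p); c=R@np.array(P,float)+t; return np.array([p["fy"]*c[1]/c[2]+p["cy"],p["fx"]*c[0]/c[2]+p["cx"]])
HZ=dict(ring_mid=.044,collar_mid=.052,sleeve_mid=.056,bush_mid=.061,ring_seat=.012,collar_seat=.012,sleeve_seat=.012,bush_seat=.012,lathe_rack=0,gauge_rack=0,scanner=0,pen_tray=0)
E
python3 - <<'E'
from h import *
for c in("scene","side"):
    p=read_camera(c); save(p,c); R,t=cam(p); print(c,(-R.T@t).round(3),p["fx"],sensors.state()["t"])
    for n,z in HZ.items():
        for d in landmark_of(n,p)[:4]:
            if d["p"]>.2: print(n,round(d["p"],2),np.round(d["location"],1),back(p,d["location"],z)[:2].round(3))
E
```

```text
pics
scene [ 1.293 -0.258  0.577] 404.06103796116355 0.05
ring_mid 0.8 [228.2 326.6] [ 0.646 -0.01 ]
collar_mid 0.91 [206.5 394.3] [0.625 0.163]
collar_mid 0.82 [213.8 428.1] [0.674 0.222]
sleeve_mid 0.83 [227.2 290.4] [ 0.634 -0.087]
bush_mid 0.69 [191.1 410.3] [0.589 0.223]
bush_mid 0.65 [209.4 362.1] [0.625 0.081]
ring_seat 0.61 [238. 331.] [0.643 0.002]
collar_seat 0.41 [223.6 392.2] [0.636 0.157]
bush_seat 0.6 [227.4 362. ] [0.628 0.084]
bush_seat 0.29 [231.1 156.7] [ 0.503 -0.363]
lathe_rack 0.92 [237.8 344.9] [0.638 0.038]
gauge_rack 0.69 [202.6 310.9] [0.48  0.008]
scanner 0.6 [230.9 158.3] [ 0.486 -0.362]
pen_tray 0.62 [198.  464.1] [0.578 0.399]
side [0.501 0.596 0.772] 362.04471202016197 0.7
collar_mid 0.86 [288.8 273.2] [0.633 0.256]
collar_mid 0.62 [249.9 283.2] [0.629 0.157]
sleeve_mid 0.6 [173.9 297.8] [ 0.631 -0.084]
bush_mid 0.68 [218.2 287.5] [0.633 0.072]
bush_mid 0.63 [288.6 309.1] [0.556 0.251]
ring_seat 0.36 [220.  287.7] [0.64  0.042]
collar_seat 0.71 [221.4 289.3] [0.635 0.046]
collar_seat 0.44 [257.7 286. ] [0.625 0.154]
sleeve_seat 0.39 [182.  292.9] [ 0.648 -0.093]
bush_seat 0.4 [230.8 290.1] [0.628 0.075]
lathe_rack 0.97 [219.7 292.9] [0.629 0.031]
gauge_rack 0.83 [224.  349.3] [0.48  0.027]
scanner 0.79 [128.8 352.7] [ 0.491 -0.366]
scanner 0.69 [258.3 287.7] [0.623 0.148]
pen_tray 0.79 [368.2 283.1] [0.589 0.396]
```

```bash
python3 - <<'E'
import cv2
a=cv2.imread('pics/scene.png')[130:280,120:500]; b=cv2.imread('pics/side.png')[100:400,220:420]
cv2.imwrite('pics/c1.png',cv2.resize(a,None,fx=2.1,fy=2.1,interpolation=2)); cv2.imwrite('pics/c2.png',cv2.resize(b,None,fx=2,fy=2,interpolation=2))
E
```

```text
(no output)
```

View pics/c1.png

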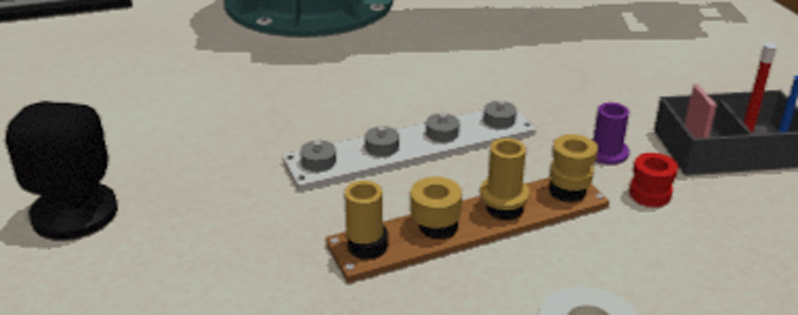

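View pics/c2.png

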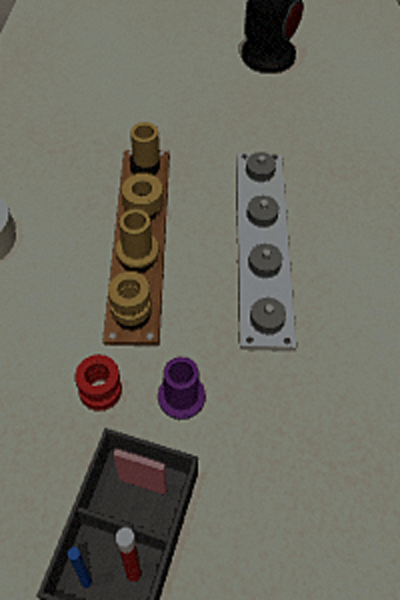

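The row from the robot's left is collar, bush, ring, sleeve. The lathe rack is the farther one, at x≈0.63, and the gauge rack is at x≈0.48.

Collar candidates in the scene image are brass at (206,394) and red at (214,428). Bush candidates are brass at (209,362) and purple at (191,410). The brass ones on the wooden rack fit, and the enlarged crop confirms it. Next is a wrist view from above.

```bash
cat >> h.py <<'E'
from scipy.spatial.transform import Rotation as Ro
def quat(a,s=1):  # tool down, closing line along rack x (yaw a)
    c=np.array([np.cos(a),np.sin(a),0])*s; z=np.array([0,0,-1.]); q=Ro.from_matrix(np.c_[np.cross(c,z),c,z]).as_quat()
    return [float(v) for v in (q[3],*q[:3])]
E
python3 - <<'E'
from h import *
print(sensors.state()["ee_rot"])
q=None
for s in(1,-1):
    j=manip.solve_ik([.56,.03,.40],quat(0,s)); print(s,None if j is None else np.round(j,2))
    if j is not None and (q is None or abs(j[5])<abs(q[0][5])): q=(j,s)
manip.move_to([.56,.03,.40],quat(0,q[1])); print("s",q[1],sensors.state()["t"])
p=read_camera("wrist"); save(p,"w1"); R,t=cam(p); print((-R.T@t).round(3),R[2].round(2))
for n,z in HZ.items():
    for d in landmark_of(n,p)[:4]:
        if d["p"]>.2: print(n,round(d["p"],2),np.round(d["location"],1),back(p,d["location"],z)[:2].round(4))
for y in(-.12,-.04,.04,.12): print(proj(p,[.48,.02+y,.03]).round())
E
```

```text
[1.49817497e-06 1.38960750e-01 9.90297889e-01 3.37130896e-05]
1 [ 0.01 -0.01  1.88 -0.    1.27  0.01]
-1 None
s 1 3.9833
[0.56  0.1   0.553] [ 0.   -0.25 -0.97]
ring_mid 0.69 [133.9 362.6] [0.626  0.0729]
ring_mid 0.61 [182.9 366.7] [ 0.6356 -0.0082]
collar_mid 0.83 [ 13.8 376.7] [0.6397 0.2453]
collar_mid 0.6 [ 80.  364.9] [0.6257 0.1543]
sleeve_mid 0.74 [226.3 376.6] [ 0.6535 -0.0812]
bush_mid 0.88 [136.9 367. ] [0.6308 0.0692]
bush_mid 0.71 [ 16.4 315.5] [0.5507 0.2392]
ring_seat 0.43 [174.3 370.6] [6.467e-01 6.000e-04]
collar_seat 0.65 [ 81.1 358.9] [0.6211 0.1569]
bush_seat 0.51 [131.8 361.9] [0.6288 0.0747]
lathe_rack 0.6 [152.  363.1] [0.6336 0.0388]
gauge_rack 0.89 [161.3 275.6] [0.4767 0.022 ]
[231. 277.]
[188. 276.]
[141. 274.]
[ 91. 272.]
```

View pics/w1.png

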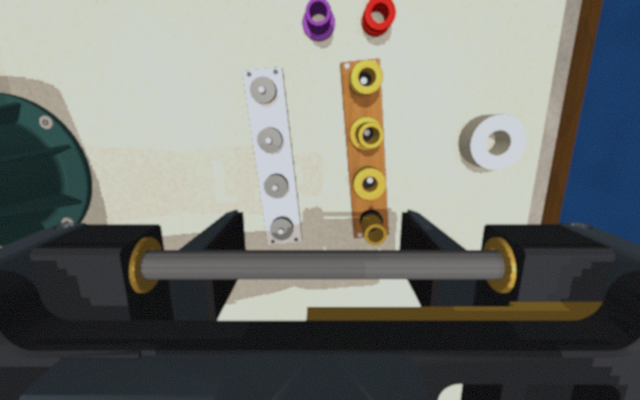

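The wrist view shows grey seats at (col,row) (263,90), (270,139), (276,185) and (282,228). The parts, from the left end of the row, are at (366,78), (367,134), (369,183) and (374,230). I'll refine these by rectifying the image to each known plane and fitting circles.

```bash
cat >> h.py <<'E'
def rect(p,z,c,half=.04,k=2000):   # top view at plane z about c; col=+x, row=-y
    n=int(2*half*k); px=[proj(p,[c[0]+sx*half,c[1]+sy*half,z])[::-1] for sx,sy in((-1,1),(1,1),(1,-1),(-1,-1))]
    H=cv2.getPerspectiveTransform(np.float32([[0,0],[n,0],[n,n],[0,n]]),np.float32(px))
    return cv2.warpPerspective(p["pixels"],H,(n,n),flags=cv2.INTER_CUBIC|cv2.WARP_INVERSE_MAP)
def circ(p,z,c,dia,half=.04,k=2000):
    im=rect(p,z,c,half,k); g=cv2.GaussianBlur(cv2.cvtColor(im,cv2.COLOR_RGB2GRAY),(0,0),2)
    r=dia/2*k; h=cv2.HoughCircles(g,cv2.HOUGH_GRADIENT,1,30,param1=60,param2=8,minRadius=int(r-3),maxRadius=int(r+3))
    if h is None: return None,im
    x,y,r=h[0][0]; cv2.circle(im,(int(x),int(y)),int(r),(0,0,255),1)
    return np.array([c[0]-half+x/k,c[1]+half-y/k]),im
TOP=dict(collar=(.074,.048),bush=(.092,.038),ring=(.058,.054),sleeve=(.082,.038))
E
python3 - <<'E'
from h import *
p=read_camera("wrist"); print(sensors.state()["t"])
A=[]
for n,(r,c) in dict(collar=(77,366),bush=(132,368),ring=(183,369),sleeve=(232,374)).items():
    z,d=TOP[n]; x,im=circ(p,z,back(p,(r,c),z)[:2],d); A.append(im); print(n,x)
S=[]; B=[]
for r,c in((90,263),(139,270),(185,276),(228,282)):
    x,im=circ(p,.03,back(p,(r,c),.03)[:2],.042); S.append(x); B.append(im); print(x)
m=regions_of("gauge_rack",p)[0]; print(m["p"],m["extent"])
pts=np.array([back(p,rc,.012)[:2] for rc in np.argwhere(m["mask"])],np.float32); print(cv2.minAreaRect(pts))
m=regions_of("lathe_rack",p)[0]
pts=np.array([back(p,rc,.012)[:2] for rc in np.argwhere(m["mask"])],np.float32); print(cv2.minAreaRect(pts))
cv2.imwrite('pics/r1.png',cv2.cvtColor(np.vstack([np.hstack(A),np.hstack(B)]),cv2.COLOR_RGB2BGR))
E
```

```text
4.6833
collar [0.62482824 0.1562175 ]
bush [0.63201559 0.07430355]
ring [ 0.63863242 -0.00633638]
sleeve [ 0.64658406 -0.08507867]
[0.46659559 0.14115212]
[0.47263027 0.06235447]
[ 0.4802677  -0.01485442]
[ 0.48714658 -0.09348063]
0.67 [242.8, 69.6, 61.5, 173.2]
((0.4768678545951843, 0.022864744067192078), (0.06871290504932404, 0.3105151355266571), 5.238980770111084)
((0.6371902823448181, 0.03620859980583191), (0.06918090581893921, 0.30905020236968994), 5.799746036529541)
```

View pics/r1.png

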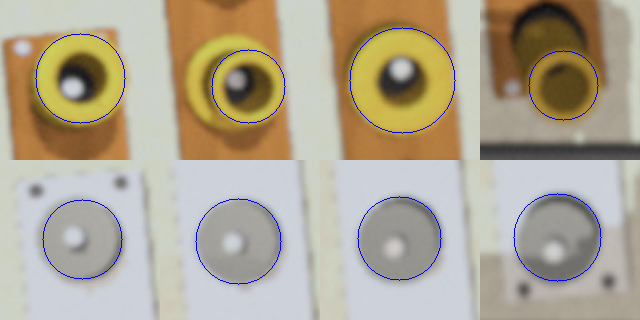

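The circles sit well on the rims and seats. The seats are about 79 mm apart and the rack outline is 69 × 310 mm, which matches the given sizes, with a yaw of about 0.088. I'll move the collar first, checking the grip before and after the lift.

```bash
cat >> h.py <<'E'
YAW=.088; GC=np.array([.4768,.0234]); Q=quat(YAW)
def seat(y): return GC+y*np.array([-np.sin(YAW),np.cos(YAW)])
SRC=dict(collar=(.6248,.1562),bush=(.6320,.0743),ring=(.6386,-.0063),sleeve=(.6466,-.0851))
DST=dict(collar=-.12,bush=-.04,ring=.04,sleeve=.12)
G=dict(collar=.022,bush=.040,ring=.015,sleeve=.026); W=dict(collar=.048,bush=.038,ring=.054,sleeve=.038)
def st(m):
    s=sensors.state(); print(m,"t",round(s["t"],2),"w",round(s["width"],4),"f",round(s["gripper_force"],1),np.round(s["wrist_force"],1),np.round(s["eef_pos"],4)); return s
def transfer(n):
    z=.030+G[n]-.002; a=SRC[n]; b=seat(DST[n]); print(n,a,b.round(4)); up=.10
    P=lambda c,h: [float(c[0]),float(c[1]),float(z+h)]
    assert all(manip.solve_ik(P(c,h),Q) is not None for c in(a,b) for h in(0,up))
    manip.move_to(P(a,up),Q); manip.line_to(P(a,0),velocity=.15); st("down")
    manip.command_gripper(W[n]-.01,grasp_force=30); s=st("grip"); assert abs(s["width"]-W[n])<.004
    manip.line_to(P(a,up),velocity=.15); s=st("up"); assert abs(s["width"]-W[n])<.004 and s["gripper_force"]>5
    manip.line_to(P(b,up),velocity=.2); manip.line_to(P(b,.012),velocity=.15); manip.line_to(P(b,.0007),velocity=.03); st("placed")
    manip.command_gripper(.085); manip.pause(.2); manip.line_to(P(b,up),velocity=.2); st("clear")
E
python3 - <<'E'
from h import *
transfer("collar")
for c in("scene",): save(read_camera(c),"s2")
import cv2
cv2.imwrite('pics/s2c.png',cv2.resize(cv2.imread('pics/s2.png')[130:280,120:500],None,fx=2.1,fy=2.1,interpolation=2))
E
```

```text
collar (0.6248, 0.1562) [ 0.4873 -0.0961]
down t 6.71 w 0.091 f 0.0 [-0.3  0.2 -0.2] [0.6255 0.1563 0.051 ]
grip t 7.46 w 0.0463 f 30.0 [-0.9  0.5  1.2] [0.6248 0.1562 0.0501]
up t 8.28 w 0.0468 f 30.0 [-0.6 -0.3 -4.3] [0.6242 0.1561 0.1491]
placed t 11.12 w 0.0467 f 30.0 [ 0.1 -1.1 -4.4] [ 0.4873 -0.0961  0.0506]
clear t 12.71 w 0.0854 f 0.0 [-0.6 -0.1 -1. ] [ 0.4869 -0.096   0.1493]
```

View pics/s2c.png

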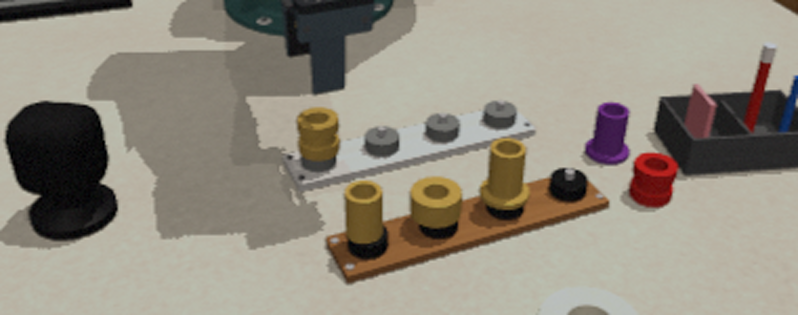

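The collar stands upright on the gauge rack's right seat, at crop pixel (319,140). I'll move the other three the same way.

```bash
python3 - <<'E'
from h import *
for n in("bush","ring","sleeve"): transfer(n)
manip.move_to([.56,.03,.40],Q); st("end")
p=read_camera("wrist"); A=[]
for n in TOP:
    z,d=TOP[n]; b=seat(DST[n]); x,im=circ(p,z,b,d); A.append(im); print(n,b.round(4),x)
q=read_camera("scene"); a=cv2.resize(q["pixels"][160:260,250:400],(640,427),interpolation=cv2.INTER_CUBIC)
cv2.imwrite('pics/r3.png',cv2.cvtColor(np.vstack([np.hstack(A),a]),cv2.COLOR_RGB2BGR))
E
```

```text
bush (0.632, 0.0743) [ 0.4803 -0.0164]
down t 14.47 w 0.0854 f 0.0 [ 0.1  0.2 -0. ] [0.6325 0.0741 0.0688]
grip t 15.26 w 0.038 f 30.0 [-1.4  0.1  1.6] [0.6319 0.0743 0.068 ]
up t 16.07 w 0.038 f 30.0 [-0.1  0.2 -4.5] [0.6314 0.0742 0.1671]
placed t 18.37 w 0.038 f 30.0 [-0.2  0.3 -3.3] [ 0.4803 -0.0164  0.0686]
clear t 20.07 w 0.0852 f 0.0 [-0.7  0.3  0.2] [ 0.4799 -0.0164  0.1674]
ring (0.6386, -0.0063) [0.4733 0.0632]
down t 21.57 w 0.0855 f 0.0 [ 0.2 -0.7  0.1] [ 0.639  -0.0063  0.0439]
grip t 22.15 w 0.0542 f 30.0 [-2.  -0.6  6.4] [ 0.6386 -0.0063  0.0433]
up t 22.97 w 0.0541 f 30.0 [ 0.   0.3 -4.2] [ 0.6379 -0.0063  0.1421]
placed t 25.27 w 0.0541 f 30.0 [-0.3  0.8 -4. ] [0.4732 0.0633 0.0436]
clear t 26.77 w 0.0849 f 0.0 [-0.6  0.8 -0.5] [0.4729 0.0632 0.1424]
sleeve (0.6466, -0.0851) [0.4663 0.1429]
down t 28.5 w 0.0849 f 0.0 [ 0.1 -0.6  0.7] [ 0.6471 -0.085   0.0548]
grip t 29.3 w 0.0365 f 30.0 [-0.2  0.6  1.2] [ 0.6466 -0.0851  0.054 ]
up t 30.12 w 0.0365 f 30.0 [-0.1 -0.  -2.7] [ 0.646  -0.085   0.1531]
placed t 32.98 w 0.0367 f 30.0 [-0.   0.6 -1.9] [0.4662 0.1429 0.0546]
clear t 34.69 w 0.085 f 0.0 [ 0.3  0.7 -0.4] [0.4658 0.1428 0.1534]
end t 35.8 w 0.0851 f 0.0 [-0.2  0.3 -0.4] [0.5593 0.0304 0.398 ]
collar [ 0.4873 -0.0961] [ 0.49359638 -0.08138566]
bush [ 0.4803 -0.0164] [ 0.48706546 -0.00669522]
ring [0.4733 0.0632] [0.47703454 0.06399522]
sleeve [0.4663 0.1429] [0.47450363 0.13718566]
```

View pics/r3.png

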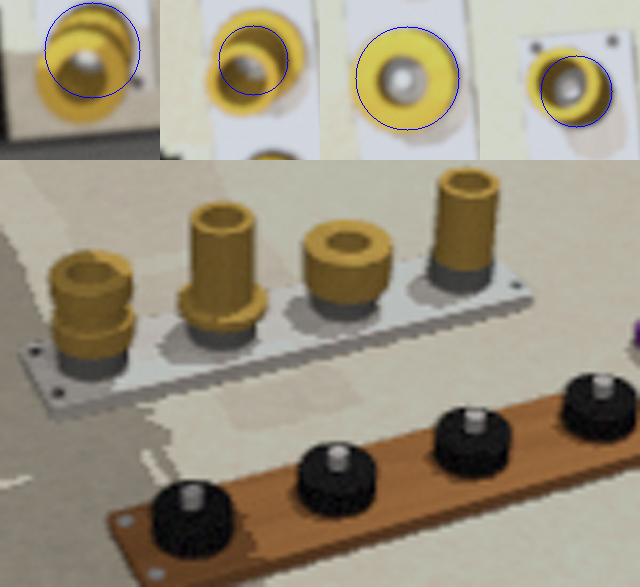

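All four parts stand upright and flat on the gauge seats. From right to left they are collar, bush, ring and sleeve, and the pins show inside the bores. In the top crops the true rims lie within about 3 mm of the seat centres; some of the fitted circles had caught other edges. The robot is clear, so I'm handing in.

```bash
python3 -c "
from h import *
print(manip.sign_off())"
```

```text
the job is handed in; nothing more can be done
None
```

All four brass parts now stand upright and flat on the gauge rack in reverse order (collar at the right end, then bush, ring and sleeve), and the job is handed in at about 36 s of robot time.

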